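# Load a waste sample and crank the worm-driven carousel to its stop

## Robot

A 6-joint arm with a two-finger parallel gripper is mounted at the origin on the work surface. World frame = base frame: x ahead of the robot, y to its left, z up, the work surface at z = 0. Lengths are in m, angles in rad, forces in N, time in s.
With the tool pointing down it reaches from about 0.4 to 0.825 m from the base axis. Payload 7 kg.
Tool frame: the origin (TCP) lies between the finger pads; the fingertips stand 22 mm ahead of it and the grasp point (between the pads) lies 3 mm ahead of it (arm.tip_reach is the distance from the TCP to the fingertips, in m); z points along the fingers, y is the line along which they close (so a half turn about z gives the same grasp; the last joint's range is limited). The gripper opens to 88 mm and grips with 3 to 60 N. Pads are 19 mm wide; open, the fingers measure 130 mm over their backs; the gripper's body (78 mm by 193 mm) begins 47 mm behind the grasp point.
Start: joints at [1.395, 0.359, 0.012, 0, -1.224, -0.288], TCP at [0.302, 0.604, 0.249] pointing down, gripper open.
Joint ranges: [-3.07, 3.07], [-1.43, 2.12], [-1.02, 1.25], [-3.03, 1.67], [-3.05, -0], [-3.03, 3.03]. Speed limits (rad/s): [2.39, 2.39, 3.01, 3.14, 3.14, 3.14].

## Interface

Orientations are given as [roll, pitch, yaw] about the fixed x, y, z axes, in that order (R = Rz(yaw) Ry(pitch) Rx(roll)).
In Python, from station import arm, viewer gives the robot as it stands. The module is installed in compiled form; this text tells all that it offers.
- The arm moves only by the tool apply_moves, never from a script. Its argument "commands" is a list that holds one entry, the list of rows, each a list of 5 numbers: the closure, from -1 (fully open) to 1 (shut), then the shift along the world's x, y, z as a fraction of full scale, then the turn about the world's z as a fraction of full scale. In form: [[[fingers, tx, ty, tz, yaw], ...]]. A call has 1 to 12 rows; each row shifts and turns the commanded pose from where the row before left it; what a row does not reach is not made up. Full scale, the value 1, is 20 cm for a shift and pi rad for a turn. A row lasts 1/10 s, in which the tool goes at most 50 mm and 8.59 degrees, less where a joint would pass 70% of its speed; a pose out of reach is approached as far as the arm can. A call with a number of a shift or a turn outside -1 to 1 is refused whole. A call with a gripper value outside its range is refused whole. The fingers move at their own pace and stop on an object; "force" is the grip in N (left out, the last holds). Time passes only in rows, so rows that do not move let the fingers close. It gives the time, the measured TCP pose, the force, the opening and the grip force at its end, in the units of the state.
- arm.get_state(): the state, without advancing time (a new reading comes with each control period).
- viewer.grab_frame(name): name is "scene" or "top" or "wrist"; returns a dict with "image" (480x640x3 uint8, blue, green, red), "mtx" (3x3 intrinsics, pixels), "rvec" (rotation vector, rad) and "tvec" (3), from world to camera coordinates, as OpenCV has them. Camera axes: x right, y down, z forward; pixel columns grow to the right and rows downward; lengths in m; the calibration is good to about 2 mm. A picture is of the moment at which its call begins. There is no depth.
- arm.job_done(): hands the job in; it is judged then, once.
The state is a dict: "t": time; "q": joint angles; "qd": joint speeds; "joint_efforts": joint torques, N m; "eef_pos": TCP position; "ee_rot": TCP orientation; "force": force on the tool from outside, world axes, zero at the start; "moment": the same for the moment, N m; "width": finger opening in m; "gripper_force": force on a finger pad.
Only numpy, scipy, OpenCV 4.12 (cv2) and the standard library are available. Lean on these libraries where they do the work, as an engineer would, in place of code of your own. Each camera call takes 0.05 s, during which the arm holds its last target. There are 200 camera calls.

## Task

Set the red-capped glass sample bottle down in the red nest of the carousel, without banging or ramming it, and let go of it. Then turn the crank clockwise, about three turns, until you feel the turntable come up snugly against its rubber stop, without straining the drive, and let go of the crank. Leave the other bottles and the white jar where they are.

Things in the scene. Friction and masses are not known exactly. Their poses are not given: they have to be found in the camera images.
- carousel: fixed base: grey plate 250 x 440 x 12 mm (its middle at y +20 mm) on the table. Origin under the plate; x, y along its short and long sides. At (0, 90 mm) the turntable's vertical axis, at (0, -120 mm) the crank's, over a blue worm housing 85 x 95 mm, 62 mm high. A black sensor post, 112 mm tall, at (-117, 175 mm). Both turn clockwise together seen from above, crank 30 turns to 1
- turntable: aluminium disc, 220 mm diameter, top face 60 mm above the table. Ten ring nests on it (grey, one red), centres 85 mm from its axis: bore 40 mm, outside 48 mm, 14 mm high. Two nests, 144 degrees either way from the red one, hold amber bottles with white caps that belong there (top 142 mm above the table). Origin on its axis at its underside
- nest (a point): centre of the floor of the red nest, on the turntable's top face (60 mm above the table); at the start it lies on the robot's side of the turntable
- stop_post (a point): top of the yellow stop post, 66 mm above the table, fixed beyond the turntable's rim on the far side from the robot. It carries a stiffly sprung black rubber plunger, which the turntable's red rim flag (121 mm from the axis) runs up against. The plunger stands on a screw set differently each time, so the place of the stop is not known and must be felt: 2.2 to 3.8 crank turns from the start
- crank_axis (a point): point on the crank's vertical axis, at the height of the middle of its knob (105 mm above the table)
- knob (a point): middle of the crank's black upright knob: 20 mm diameter, 81 to 125 mm above the table, 40 mm from the crank's axis, arm below it. It spins freely on its pin, so it may be held while cranking with the gripper not turning. Running friction: about 3 N at the knob. The crank stays where it is left. Once the flag is on the plunger the push grows by about 1.5 N per mm of the knob's path; over about 20 N strains the drive
- sample: the sample bottle: amber, red cap and red band; straight body 34 mm diameter up to 60 mm (bevelled foot), shoulder, cap 24 mm diameter up to 84 mm; about 0.12 kg. Origin at the centre of its underside, z up. Stands in the blue tray
- bottle_a: bystander: like the sample bottle but with a black cap and white label, in the tray
- bottle_b: bystander: like the sample bottle but with a white cap and white label, in the tray
- jar: bystander: white jar, 60 mm diameter, 90 mm tall, on the table. Origin under its centre
- tray: blue spill tray 120 x 210 x 22 mm, floor 4 mm thick, fixed; origin under its centre, long side along its y. Three bottles stand in a row along its y, 65 mm apart

How it is judged:
On the way, in this order (a step that is already met when the one before it is completed fails the run):
1. the sample bottle stands upright on the floor of the red nest, let go, before the turntable has been turned up to its stop (horizontal distance between sample and nest below 0.006 m and z of sample in the frame of nest below 0.003 m and angle between sample's own z axis and vertical below 0.1 rad and contact force between the fingers and sample below 0.1 N), for 0.2 s.
2. the turntable's flag is up against the rubber stop, pressing it with more than 6 N (contact force between turntable and carousel above 6 N), for 0.2 s.
At the end, for the whole second after the job is handed in: the red-capped bottle stands upright (within 0.1 rad) on the floor of the red nest (within 6 mm of its centre, 3 mm of its floor), at rest, the turntable's flag rests against the rubber stop, pressing it with more than 6 N, and the crank and bottle are released (horizontal distance between sample and nest below 0.006 m and z of sample in the frame of nest below 0.003 m and angle between sample's own z axis and vertical below 0.1 rad and contact force between turntable and carousel above 6 N and linear speed of sample below 0.02 m/s and contact force between the fingers and carousel below 0.1 N); the robot touches nothing.
It fails at once if the drive strained: the turntable's flag pressed on the stop plunger with more than 180 N (through the 30:1 worm that is about 20 N of push at the crank knob) (contact force between turntable and carousel above 180 N).
It fails at once if the sample bottle banged or pressed into the turntable with more than 70 N (contact force between sample and turntable above 70 N).
It fails at once if a bystander bottle or the jar shifted by more than 15 mm or tipped (distance of any of bottle_a, bottle_b, jar from where it was at the start of the episode above 0.015 m or angle between any of bottle_a, bottle_b, jar's own z axis and vertical above 0.3 rad).
It also fails if it takes over 72 s, if anything falls off the work surface, if the arm or the gripper's body presses on something with over 40 N, if the wrist force passes 120 N, or if a joint passes its speed limit or range.

## Working session

There is one attempt and no reset: what is moved stays moved. The work goes in short steps, Python scripts to look and compute and a tool call to move; the robot and the scene stay as the last step left them, time stands still between calls to the robot, and variables do not carry over. Pictures are saved under pics/ and viewed, at most 14 in all, crops included, and the job is handed in when it is done.

Besides the shell and the picture viewer there is one more tool, called after "Call:" as name([rows], argument=value, ...), one row to a line, values as JSON. apply_moves: Moves the arm, as the interface text tells. Shift numbers are shares of 20 cm and turn numbers shares of pi rad, none past 1 either way. Its arguments: {"type":"object","properties":{"commands":{"type":"array","items":{"type":"array","items":{"type":"array","items":{"type":"number"}}}},"force":{"type":"number"}},"required":["commands"]}

```bash
mkdir -p pics; cat > h.py <<'E'
import numpy as np, cv2
from station import arm, viewer
def grab(n,save=None):
    f=viewer.grab_frame(n)
    if save: cv2.imwrite('pics/'+save,f['image'])
    return f
def ray(f,uv):
    R,_=cv2.Rodrigues(np.array(f['rvec'],float)); K=np.array(f['mtx']);t=np.array(f['tvec'],float).ravel()
    d=R.T@np.linalg.inv(K)@np.array([uv[0],uv[1],1.]); return -R.T@t,d
def onz(f,uv,z):
    o,d=ray(f,uv); return o+d*(z-o[2])/d[2]
def proj(f,p):
    return cv2.projectPoints(np.array(p,float).reshape(-1,3),np.array(f['rvec'],float),np.array(f['tvec'],float),np.array(f['mtx'],float),None)[0].reshape(-1,2)
def blobs(m,amin=30):
    n,l,s,c=cv2.connectedComponentsWithStats(m.astype(np.uint8)*255)
    return [(c[i].round(1).tolist(),s[i].tolist()) for i in range(1,n) if s[i][4]>=amin]
def masks(im):
    h=cv2.cvtColor(im,cv2.COLOR_BGR2HSV).astype(int);H,S,V=h[...,0],h[...,1],h[...,2]
    return dict(red=((H<7)|(H>173))&(S>150)&(V>70),yellow=(H>20)&(H<35)&(S>140)&(V>100),blue=(H>98)&(H<125)&(S>110)&(V>50))
E
python3 - <<'E'
from h import *
for n in('top','scene'):
    f=grab(n,n+'0.png'); print(n,ray(f,(320,240)))
    for k,m in masks(f['image']).items():
        for b in blobs(m): print(k,b)
a=cv2.imread('pics/top0.png');b=cv2.imread('pics/scene0.png')
print(arm.get_state())
E
```

```text
top (array([ 0.39670065, -0.11986541,  1.00865837]), array([ 0.18633625, -0.00922604, -0.98254866]))
red ([499.9, 74.4], [490, 66, 20, 18, 281])
red ([548.1, 87.6], [539, 79, 19, 18, 281])
red ([519.6, 93.3], [510, 85, 20, 18, 279])
red ([540.5, 105.5], [530, 98, 21, 16, 251])
red ([148.6, 283.2], [135, 270, 28, 28, 145])
red ([439.3, 308.4], [432, 301, 15, 16, 176])
yellow ([187.0, 168.3], [183, 163, 9, 12, 86])
blue ([524.0, 84.8], [477, 40, 105, 85, 2912])
blue ([276.7, 251.8], [249, 224, 60, 54, 1885])
blue ([427.2, 307.5], [364, 264, 133, 87, 6944])
scene (array([1.36325121, 0.18131416, 0.91489701]), array([-0.68669978, -0.24506463, -0.68446856]))
red ([25.2, 68.5], [0, 37, 63, 73, 3260])
red ([481.0, 108.7], [476, 105, 10, 10, 66])
red ([248.6, 201.7], [245, 197, 9, 11, 67])
red ([249.7, 222.2], [246, 218, 9, 8, 49])
red ([88.2, 316.3], [76, 300, 25, 39, 495])
red ([66.6, 317.7], [57, 311, 19, 15, 194])
red ([458.0, 343.0], [455, 337, 7, 13, 47])
blue ([214.1, 26.0], [177, 0, 81, 45, 1496])
blue ([350.4, 45.9], [320, 15, 63, 51, 1608])
blue ([397.0, 25.6], [395, 22, 5, 9, 31])

[... 265 characters left out ...]
, 114, 96, 5095])
{'t': 0.1, 'q': array([ 1.39510372e+00,  3.59318269e-01,  1.11348645e-02, -2.73664295e-04,
       -1.22412065e+00, -2.88087375e-01]), 'qd': array([-4.76474415e-05, -1.22183140e-03,  2.86590868e-03,  1.09423081e-03,
       -1.04397698e-03,  7.01769742e-04]), 'joint_efforts': array([-9.62793092e-04, -5.84160590e+01,  2.93751991e+01,  7.01553985e+00,
        1.02136118e-02, -5.91985963e-05]), 'eef_pos': array([0.30180629, 0.60330552, 0.24771391]), 'ee_rot': array([ 3.14007396e+00, -1.81736170e-04, -4.63873017e-01]), 'force': array([ 0.34964244,  0.01555625, -0.21191991]), 'moment': array([0.02605081, 0.02505195, 0.03680131]), 'gripper_force': 0.0, 'width': 0.08746510380214251}
```

View pics/top0.png

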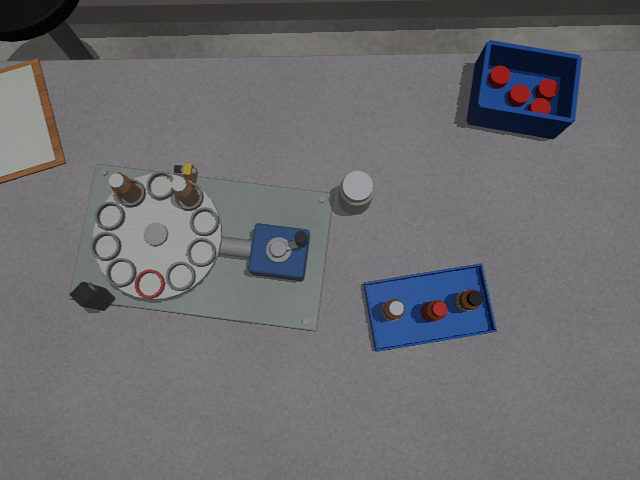

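View pics/scene0.png

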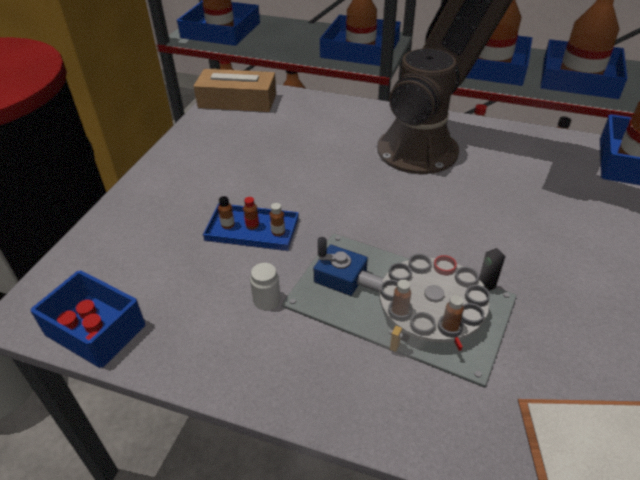

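The top view shows the sample's red cap at about (439,309), the red nest at (149,283), the crank hub at (279,250) with its knob at (301,239), and the jar at (357,187). The sensor post is at (92,295).

```bash
python3 - <<'E'
from h import *
f=grab('top'); im=f['image']; m=masks(im)
r=m['red'].copy(); r[:, 200:]=0; ys,xs=np.nonzero(r)
(c,rad)=cv2.minEnclosingCircle(np.stack([xs,ys],1).astype(np.float32)); print('nest',c,rad,onz(f,c,.074),onz(f,(c[0]+rad,c[1]),.074))
g=cv2.cvtColor(im,cv2.COLOR_BGR2GRAY)
k=np.zeros(g.shape,bool);k[228:252,290:312]=g[228:252,290:312]<45
for b in blobs(k,10): print('knob',b,onz(f,b[0],.125))
for n,uv,z in [('sampcap',(439.5,309.5),.084),('whitecap',(396.5,307.5),.084),('blackcap',(475,298),.084),('jar',(357,183),.09),('hub',(279,250),.085),('tt',(155.5,234),.065),('stop',(187,168),.066),('post',(95,290),.112)]: print(n,onz(f,uv,z))
# plate corners
for uv in [(102,165),(331,191),(317,329),(75,301)]: print('corner',onz(f,uv,.012))
for uv in [(364,283),(483,265),(495,330),(376,350)]: print('tray',onz(f,uv,.022))
s=grab('scene')
for n,p in [('samp',onz(f,(439.5,309.5),.084))]: print(proj(s,p))
w=grab('wrist'); print('wristcam',ray(w,(320,240)), arm.get_state()['eef_pos'])
c=cv2.resize(im[200:350,60:260],None,fx=4,fy=4,interpolation=cv2.INTER_CUBIC)
d=cv2.resize(im[220:360,270:510],None,fx=3,fy=3,interpolation=cv2.INTER_CUBIC)
cv2.imwrite('pics/c.png',d)
E
```

```text
nest (134.5, 234.5) 64.39342498779297 [0.58880705 0.18187    0.074     ] [0.58689719 0.07388072 0.074     ]
knob ([300.7, 242.6], [295, 234, 13, 14, 63]) [ 0.5606468  -0.09765704  0.125     ]
sampcap [ 0.45455845 -0.3191702   0.084     ]
whitecap [ 0.4589434  -0.25000397  0.084     ]
blackcap [ 0.47210819 -0.37758277  0.084     ]
jar [ 0.66670617 -0.1920778   0.09      ]
hub [ 0.55631888 -0.06080397  0.085     ]
tt [0.59089058 0.14923082 0.065     ]
stop [0.70592903 0.09834454 0.066     ]
post [0.49263307 0.22857262 0.112     ]
corner [0.73222395 0.2665153  0.012     ]
corner [ 0.67550275 -0.15078477  0.012     ]
corner [ 0.42906258 -0.1211116   0.012     ]
corner [0.484624   0.30150861 0.012     ]
tray [ 0.50645264 -0.20413323  0.022     ]
tray [ 0.53441269 -0.41265869  0.022     ]
tray [ 0.42196868 -0.42532355  0.022     ]
tray [ 0.391712   -0.22082405  0.022     ]
[[249.43245987 201.20943791]]
wristcam (array([0.36127533, 0.57331107, 0.38403626]), array([-0.24591261,  0.12906633, -0.96098718])) [0.30188214 0.60350607 0.24813608]
```

View pics/c.png

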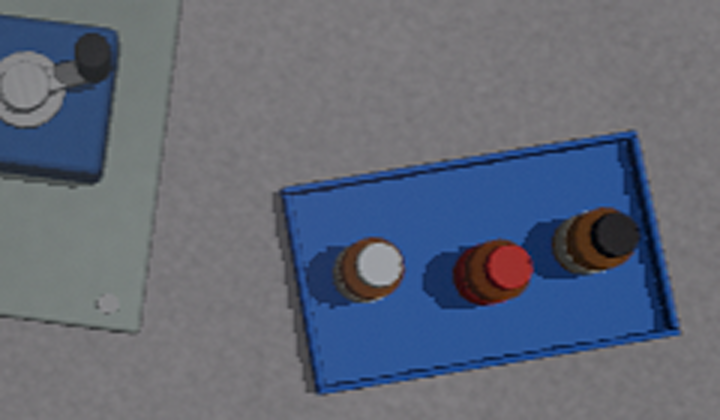

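Call:
apply_moves([
  [[-1,0.125,-0.17,0,-0.04],[-1,0.125,-0.17,0,-0.04],[-1,0.125,-0.17,0,-0.04],[-1,0.125,-0.17,0,-0.04],[-1,0.125,-0.17,0,-0.04],[-1,0.125,-0.17,0,-0.04],[-1,0.02,-0.208,0,-0.04],[-1,0.02,-0.208,0,-0.04],[-1,0.02,-0.208,0,0],[-1,0.02,-0.208,0,0],[-1,0.02,-0.208,0,0],[-1,0.02,-0.208,0,0]],
])

```text
t: 1.45
eef_pos: [0.4758, 0.1484, 0.2488]
ee_rot: [-3.141, 0.0, -1.469]
force: [1.0, 1.0, -0.7]
width: 0.0876
gripper_force: 0.0
```

Call:
apply_moves([
  [[-1,0.02,-0.208,0,0],[-1,0.02,-0.208,0,0],[-1,0.02,-0.208,0,0],[-1,0.02,-0.208,0,0],[-1,0.02,-0.208,0,0],[-1,0.02,-0.208,0,0],[-1,-0.045,-0.219,0,0],[-1,-0.045,-0.219,0,0],[-1,-0.045,-0.219,0,0],[-1,-0.045,-0.219,0,0],[-1,-0.045,-0.219,0,0],[-1,0,0,0,0]],
])

```text
t: 2.65
eef_pos: [0.4534, -0.3226, 0.2481]
ee_rot: [3.14, -0.0, -1.474]
force: [-0.8, -0.0, -0.1]
width: 0.0873
gripper_force: 0.0
```

```bash
python3 - <<'E'
from h import *
f=grab('wrist','w1.png');print(arm.get_state()['eef_pos'],arm.get_state()['ee_rot'],arm.get_state()['t'],arm.get_state()['q'])
for b in blobs(masks(f['image'])['red']): print(b, onz(f,b[0],.088))
E
```

```text
[ 0.45386924 -0.32077828  0.24805881] [ 3.14073150e+00  2.53457299e-04 -1.47335045e+00] 2.7 [-2.62862361e-01  1.64095893e-01 -2.54000155e-01  7.26621160e-05
 -1.15359550e+00  3.60278876e-01]
([319.6, 221.4], [304, 207, 32, 30, 729]) [ 0.45371016 -0.31946637  0.088     ]
```

View pics/w1.png

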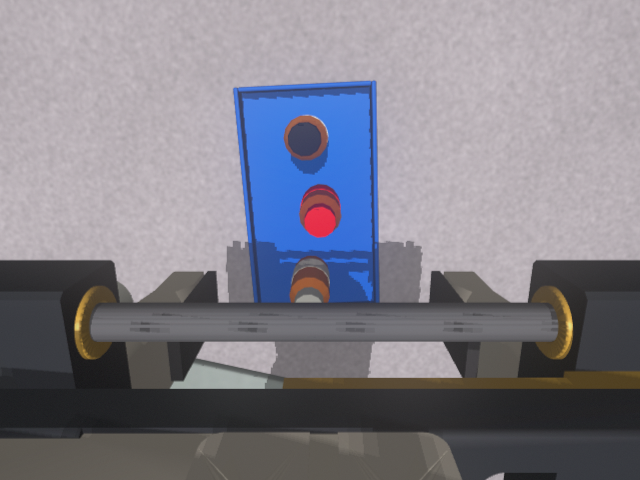

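The wrist view shows the red cap at (320,221), between the fingers' lines, with the black cap at (306,137) beyond it. The position agrees with the top view to 1 mm.

Call:
apply_moves([
  [[-0.35,0,0.003,-0.15,0],[-0.35,0,0.003,-0.17,0],[-0.35,0,0,-0.17,0],[-0.35,0,0,-0.17,0],[-0.35,0,0,-0.15,0],[-0.35,0,0,-0.1,0],[-0.35,0,0,-0.05,0],[-0.35,0,0,-0.035,0],[-0.35,0,0,0,0]],
], force=15)

```text
t: 3.6
eef_pos: [0.4551, -0.317, 0.0494]
ee_rot: [3.141, 0.0, -1.469]
force: [-0.6, 0.1, -0.1]
width: 0.0591
gripper_force: 0.0
```

```bash
python3 - <<'E'
from h import *
f=grab('wrist')
for b in blobs(masks(f['image'])['red']): print(b, onz(f,b[0],.088))
print(ray(f,(320,240)))
f=grab('top'); im=f['image']
r=masks(im)['red'].copy(); r[:, 200:]=0; r[:260]=0; ys,xs=np.nonzero(r)
(c,rad)=cv2.minEnclosingCircle(np.stack([xs,ys],1).astype(np.float32)); print('nest',c,rad,onz(f,c,.074))
e=cv2.fitEllipse(np.stack([xs,ys],1).astype(np.float32));print(e,onz(f,e[0],.072))
h=cv2.cvtColor(im,cv2.COLOR_BGR2HSV).astype(int)
r=((h[...,0]<8)|(h[...,0]>172))&(h[...,1]>90)&(h[...,2]>50); r[:,240:]=0;r[260:]=0;r[:140]=0
for b in blobs(r,3):print('flag?',b,onz(f,b[0],.06))
print(arm.get_state())
E
```

```text
([339.8, 262.9], [317, 257, 42, 17, 56]) [ 0.45259809 -0.35129532  0.088     ]
([299.8, 264.4], [288, 258, 28, 15, 46]) [ 0.46252144 -0.34987041  0.088     ]
([321.8, 359.8], [280, 342, 85, 36, 2946]) [ 0.45428712 -0.32363443  0.088     ]
(array([ 0.46027955, -0.38474452,  0.18545299]), array([-0.02119828,  0.27640628, -0.96113355]))
nest (148.53665161132812, 283.1596984863281) 14.070940017700195 [0.50650018 0.1554395  0.074     ]
((148.5436248779297, 283.2908020019531), (25.771682739257812, 26.90557861328125), 47.980865478515625) [0.50651722 0.15600941 0.072     ]
flag? ([118.8, 172.6], [118, 172, 3, 2, 5]) [0.70176111 0.21801156 0.06      ]
{'t': 3.7, 'q': array([-2.55619854e-01,  3.73381539e-01, -4.90384840e-01,  2.56144857e-04,
       -7.05605556e-01,  3.57520167e-01]), 'qd': array([-2.38125877e-03, -1.00045332e-02,  4.20170902e-03,  5.18037732e-05,
       -9.10234377e-05,  1.32794384e-03]), 'joint_efforts': array([ 6.13569561e-02, -4.94911051e+01,  1.99400979e+01,  4.72775683e+00,
        7.64675019e-02, -3.69423127e-03]), 'eef_pos': array([ 0.45568843, -0.31739081,  0.05046802]), 'ee_rot': array([-3.14031657e+00, -6.54328640e-04, -1.46870157e+00]), 'force': array([-0.11578946, -0.15128186,  0.48194641]), 'moment': array([ 0.07389255, -0.07787606, -0.01404373]), 'gripper_force': 0.0, 'width': 0.05889264601352268}
```

Call:
apply_moves([
  [[-0.35,0,-0.015,-0.004,0],[0.3,0,0,0,0],[0.3,0,0,0,0],[0.3,0,0,0,0],[0.3,0,0,0,0],[0.3,0,0,0,0]],
], force=15)

```text
t: 4.3
eef_pos: [0.4552, -0.3204, 0.0489]
ee_rot: [-3.141, -0.0, -1.469]
force: [0.0, 0.7, 1.7]
width: 0.0334
gripper_force: 15.0
```

Call:
apply_moves([
  [[0.3,0,0,0.1,0],[0.3,0,0,0.2,0],[0.3,0,0,0.2,0],[0.3,0,0,0.2,0],[0.3,0,0,0.1,0],[0.3,0,0.1,0,0],[0.3,0.02,0.2,0,0],[0.3,0.02,0.2,0,0],[0.3,0.02,0.2,0,0],[0.3,0.02,0.2,0,0],[0.3,0.02,0.2,0,0],[0.3,0.02,0.2,0,0]],
])

```text
t: 5.5
eef_pos: [0.4785, -0.0587, 0.2086]
ee_rot: [3.141, 0.0, -1.469]
force: [1.4, -0.1, -0.7]
width: 0.034
gripper_force: 15.0
```

Call:
apply_moves([
  [[0.3,0.02,0.2,0,0],[0.3,0.02,0.2,0,0],[0.3,0.02,0.2,0,0],[0.3,0.02,0.2,0,0],[0.3,0.02,0.2,0,0],[0.3,0.03,0.08,0,0],[0.3,0,0,0,0],[0.3,0,0,0,0]],
])

```text
t: 6.3
eef_pos: [0.5045, 0.1555, 0.2082]
ee_rot: [3.14, -0.001, -1.469]
force: [-0.1, -1.3, -1.6]
width: 0.0336
gripper_force: 15.0
```

```bash
python3 - <<'E'
from h import *
f=grab('wrist','w2.png');s=arm.get_state();print(s['eef_pos'],s['ee_rot'],s['t'],s['width'],s['gripper_force'],s['force'])
for b in blobs(masks(f['image'])['red']): print(b, onz(f,b[0],s['eef_pos'][2]+.039),onz(f,b[0],.074))
E
```

```text
[0.50451076 0.15497851 0.2083259 ] [ 3.14044785e+00 -5.01239295e-04 -1.46938399e+00] 6.35 0.03362450204715341 14.988036156864837 [-0.91239897 -0.62750197 -1.04597875]
([321.1, 218.2], [287, 193, 69, 59, 677]) [0.50784255 0.11013923 0.2473259 ] [0.50438061 0.15002437 0.074     ]
([324.2, 277.0], [280, 264, 88, 38, 300]) [0.50552683 0.12513612 0.2473259 ] [0.49792483 0.19183268 0.074     ]
([323.8, 360.0], [282, 342, 84, 36, 2820]) [0.50319843 0.14852044 0.2473259 ] [0.49143374 0.25702351 0.074     ]
```

View pics/w2.png

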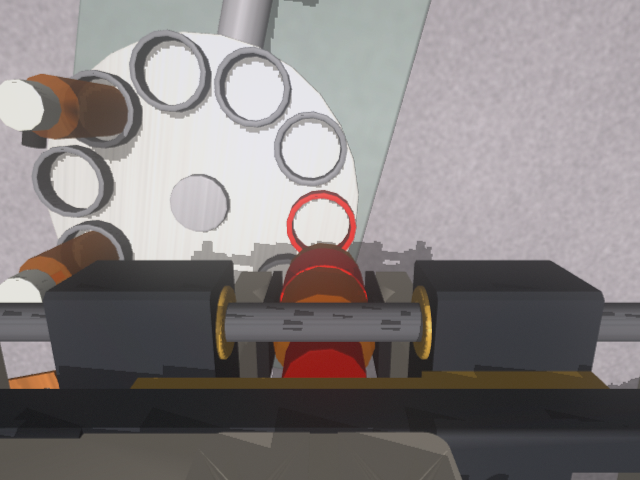

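The wrist view shows the bottle held upright, with its foot's front edge at about (321,244). The red nest ring just ahead spans columns 287–355 and its top edge is at row 192.

```bash
python3 - <<'E'
from h import *
im=cv2.imread('pics/w2.png'); f=grab('wrist'); m=masks(im)['red'];h=cv2.cvtColor(im,cv2.COLOR_BGR2HSV)
# outer ring boundary: first red pixel per row from left/right and per column from top
pts=[]
for c in range(288,355):
    r=np.nonzero(m[185:235,c])[0]
    if len(r): pts.append((c,185+r[0]))
for r in range(205,240):
    c=np.nonzero(m[r,270:370])[0]
    if len(c): pts+= [(270+c[0],r),(270+c[-1],r)]
P=np.array([onz(f,p,.074)[:2] for p in pts])
A=np.c_[2*P,np.ones(len(P))]; s=np.linalg.lstsq(A,(P**2).sum(1),rcond=None)[0]
print('nest',s[:2],'R',np.sqrt(s[2]+(s[:2]**2).sum()))
for r in range(236,275,4): print(r,[h[r,c].tolist() for c in (300,322,340)])
for r in (240,244,248): print(r,onz(f,(322,r),.1635))
for r in (285,300):
  c=np.nonzero((h[r,270:380,1]>140)&((h[r,270:380,0]<14)|(h[r,270:380,0]>170)))[0]; print(r,c[0]+270,c[-1]+270)
E
```

```text
nest [0.50394224 0.15567126] R 0.022931128596188493
236 [[23, 4, 231], [15, 7, 230], [13, 8, 229]]
240 [[4, 41, 181], [15, 7, 229], [17, 8, 227]]
244 [[1, 101, 116], [10, 92, 108], [1, 117, 116]]
248 [[1, 179, 228], [3, 113, 117], [7, 102, 103]]
252 [[7, 102, 110], [1, 123, 122], [2, 125, 118]]
256 [[2, 119, 118], [1, 129, 121], [1, 130, 118]]
260 [[0, 121, 118], [0, 132, 120], [1, 134, 116]]
264 [[1, 126, 117], [1, 143, 127], [0, 135, 117]]
268 [[1, 130, 112], [7, 134, 110], [2, 178, 166]]
272 [[2, 188, 201], [7, 129, 103], [7, 135, 106]]
240 [0.50469558 0.13910234 0.1635    ]
244 [0.50450185 0.14100198 0.1635    ]
248 [0.50430713 0.14291142 0.1635    ]
285 285 362
300 280 366
```

Call:
apply_moves([
  [[0.3,0.005,0,-0.1,0],[0.3,0,0,-0.15,0],[0.3,0,0,-0.1,0],[0.3,0,0,-0.05,0],[0.3,0,0,-0.02,0],[0.3,0,0,0,0],[0.3,0,0,0,0]],
])

```text
t: 7.1
eef_pos: [0.5066, 0.1558, 0.1258]
ee_rot: [-3.14, 0.001, -1.469]
force: [-0.3, 0.6, -1.6]
width: 0.0338
gripper_force: 15.0
```

```bash
python3 - <<'E'
from h import *
f=grab('wrist','w3.png');s=arm.get_state();print(s['eef_pos'],s['force'])
cv2.imwrite('pics/w3c.png',cv2.resize(f['image'][150:390,220:420],None,fx=2.5,fy=2.5))
E
```

```text
[0.50659179 0.15595766 0.1258444 ] [-0.12447055  0.74664157 -0.44638989]
```

View pics/w3c.png

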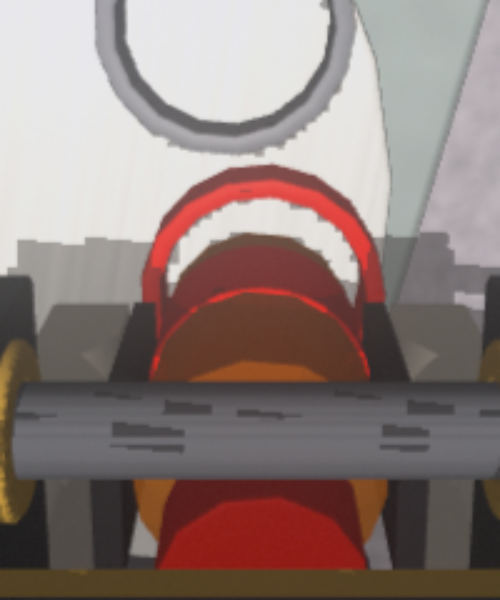

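The close crop shows the ring and bottle centred sideways (ring centre column about 264, bottle about 261). The foot's front edge, at row 235, is behind the ring's inner front edge at row 198.

```bash
python3 - <<'E'
from h import *
f=grab('wrist')
print(onz(f,(325,229),.074),onz(f,(325,217),.074),onz(f,(325,244),.081))
E
```

```text
[0.50586547 0.13660026 0.074     ] [0.50646709 0.13082313 0.074     ] [0.50533598 0.1418638  0.081     ]
```

Call:
apply_moves([
  [[0.3,0,-0.005,-0.02,0],[0.3,0,0,-0.02,0],[0.3,0,0,-0.02,0],[0.3,0,0,-0.015,0],[0.3,0,0,-0.01,0],[0.3,0,0,-0.01,0],[0.3,0,0,0,0]],
])

```text
t: 7.9
eef_pos: [0.5058, 0.1546, 0.1054]
ee_rot: [3.141, -0.0, -1.469]
force: [-0.5, 0.1, -0.8]
width: 0.0337
gripper_force: 15.0
```

Call:
apply_moves([
  [[0.3,0,0,-0.004,0],[0.3,0,0,0,0]],
])

```text
t: 8.1
eef_pos: [0.506, 0.1547, 0.105]
ee_rot: [-3.141, 0.0, -1.469]
force: [0.3, -0.6, -0.9]
width: 0.034
gripper_force: 15.0
```

Call:
apply_moves([
  [[0.3,0,0,-0.005,0],[0.3,0,0,0,0]],
])

```text
t: 8.3
eef_pos: [0.5062, 0.1548, 0.1048]
ee_rot: [-3.141, 0.0, -1.469]
force: [-1.0, -0.6, 6.4]
width: 0.0336
gripper_force: 15.0
```

Call:
apply_moves([
  [[-0.1,0,0,0,0],[-0.2,0,0,0,0],[-0.2,0,0,0,0],[-0.2,0,0,0,0],[-0.2,0,0,0.05,0],[-0.2,0,0,0.12,0],[-0.2,0,0,0.2,0],[-0.2,0,0,0.15,0],[-0.2,0,0,0,0]],
])

```text
t: 9.2
eef_pos: [0.5083, 0.1558, 0.2134]
ee_rot: [-3.134, 0.003, -1.468]
force: [0.6, 0.4, -1.3]
width: 0.0526
gripper_force: 0.0
```

```bash
python3 - <<'E'
from h import *
f=grab('wrist');s=arm.get_state();print(s['eef_pos'],s['force'],s['width'],s['t'])
t=grab('top')
a=f['image']; b=cv2.resize(t['image'][150:330,60:330],(640,427),interpolation=cv2.INTER_CUBIC)
o=np.zeros((600,800,3),np.uint8); o[:300,:400]=cv2.resize(a,(400,300)); 
sc=grab('scene')['image'][220:370,300:520]; o[:300,400:]=cv2.resize(sc,(400,300)); o[300:,:450]=cv2.resize(t['image'][150:330,60:330],(450,300),interpolation=cv2.INTER_CUBIC)
cv2.imwrite('pics/p4.png',o)
E
```

```text
[0.50708538 0.15536108 0.21094114] [-0.19766284  0.64820201 -0.6774402 ] 0.05257959927081675 9.25
```

View pics/p4.png

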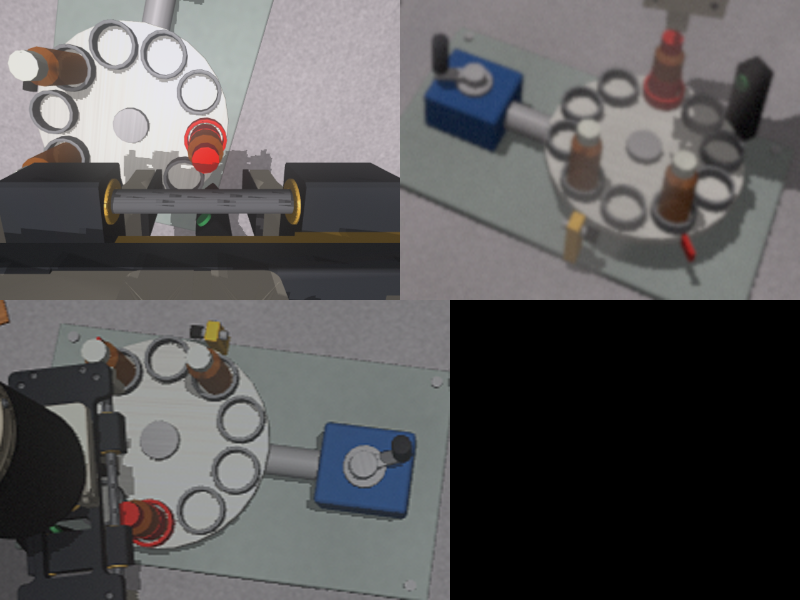

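The bottle stands upright in the red nest, and the fingers are open above it. The crank knob is in the top crop at (402,445), which is about (301,237) in the full picture.

Call:
apply_moves([
  [[-0.2,0.044,-0.19,0.03,0],[-0.2,0.044,-0.19,0.03,0],[-0.2,0.044,-0.19,0.03,0],[-0.2,0.044,-0.19,0.03,0],[-0.2,0.044,-0.19,0.03,0],[-0.2,0.044,-0.19,0,0],[-0.2,0,0,0,0],[-0.2,0,0,0,0]],
])

```text
t: 10.15
eef_pos: [0.5581, -0.0743, 0.2365]
ee_rot: [3.139, 0.0, -1.472]
force: [-0.1, 0.8, 0.5]
width: 0.0524
gripper_force: 0.0
```

```bash
python3 - <<'E'
from h import *
f=grab('wrist','w5.png');s=arm.get_state();print(s['eef_pos'],s['force'],s['t'])
im=f['image'];m=masks(im)['blue'];print(blobs(m,500))
g=cv2.cvtColor(im,cv2.COLOR_BGR2GRAY);k=(g<60);k[255:]=0
for b in blobs(k,60): print('dark',b,onz(f,b[0],.125))
print(proj(f,[.566,-.098,.125]))
E
```

```text
[ 0.55815812 -0.07349735  0.23677855] [-0.01549343  0.70535544 -0.09496818] 10.2
[([476.2, 25.6], [398, 0, 160, 52, 6779]), ([319.2, 230.8], [256, 163, 128, 133, 8606])]
dark ([455.4, 12.4], [448, 0, 23, 21, 62]) [ 0.49654597 -0.20716953  0.125     ]
dark ([545.8, 17.8], [540, 0, 13, 37, 371]) [ 0.44664687 -0.20951895  0.125     ]
dark ([500.7, 46.1], [453, 43, 94, 7, 247]) [ 0.46829851 -0.19288659  0.125     ]
[[310.52229382 196.18035756]]
```

View pics/w5.png

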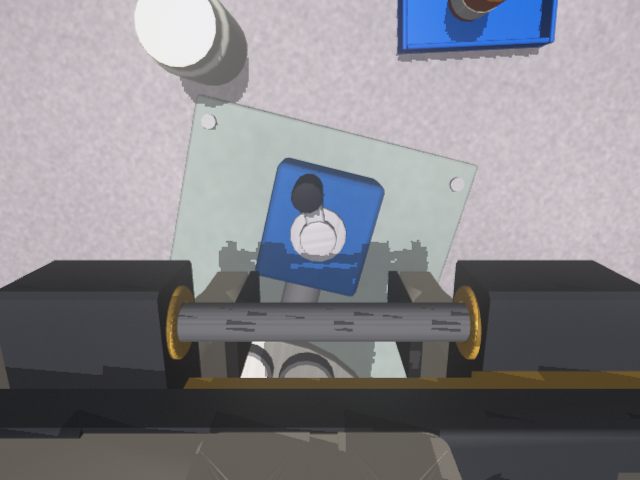

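The wrist view shows the knob's top face at about (308,197), the hub top at (318,239), and the housing corners at (283,158), (383,185), (357,296) and (257,270).

```bash
python3 - <<'E'
from h import *
f=grab('wrist')
k=onz(f,(308,197),.125);print('knob',k)
for z in(.07,.08,.09): print('hub',z,onz(f,(318,239),z),np.linalg.norm(onz(f,(318,239),z)[:2]-k[:2]))
c=[onz(f,p,.062)[:2] for p in [(283,158),(383,185),(357,296),(257,270)]];print('housing',np.mean(c,0),c)
t=grab('top');b=onz(t,(301.1,236.8),.125);print('top knob',b,proj(t,[np.r_[np.mean(c,0),.07]]))
E
```

```text
knob [ 0.56762096 -0.09646287  0.125     ]
hub 0.07 [ 0.55793606 -0.05487183  0.07      ] 0.042703774140448
hub 0.08 [ 0.55811749 -0.05772421  0.08      ] 0.039887341391264444
hub 0.09 [ 0.55829893 -0.06057659  0.09      ] 0.03707729311113528
housing [ 0.55702459 -0.06055061] [array([ 0.58997796, -0.11256168]), array([ 0.51283765, -0.10002722]), array([ 0.52137784, -0.00766426]), array([ 0.6039049 , -0.02194928])]
top knob [ 0.56995358 -0.09840628  0.125     ] [[279.42878493 251.10530728]]
```

Call:
apply_moves([
  [[-0.2,0.025,-0.06,-0.1,0],[-0.2,0.025,-0.058,-0.1,0],[-0.2,0,0,-0.15,0],[-0.2,0,0,-0.13,0],[-0.2,0,0,-0.1,0],[-0.2,0,0,-0.05,0],[-0.2,0,0,0,0],[0.8,0,0,0,0],[0.8,0,0,0,0],[0.8,0,0,0,0],[0.8,0,0,0,0],[0.8,0,0,0,0]],
], force=15)

```text
t: 11.5
eef_pos: [0.5695, -0.0969, 0.1126]
ee_rot: [-3.14, -0.0, -1.469]
force: [0.9, -0.3, 0.1]
width: 0.0194
gripper_force: 15.0
```

```bash
python3 - <<'E'
from h import *
s=arm.get_state();print(s['eef_pos'],s['force'],s['t'],s['width'])
t=grab('top','t6.png');sc=grab('scene','s6.png')
h=cv2.cvtColor(sc['image'],cv2.COLOR_BGR2HSV).astype(int)
r=((h[...,0]<8)|(h[...,0]>172))&(h[...,1]>90)&(h[...,2]>50)
print([b for b in blobs(r,8) if 380<b[0][0]<520 and 230<b[0][1]<400])
o=np.zeros((600,800,3),np.uint8)
o[:,:]=cv2.resize(sc['image'][300:390,370:490],(800,600),interpolation=cv2.INTER_CUBIC)
cv2.imwrite('pics/p6.png',o)
E
```

```text
[ 0.56950959 -0.09693256  0.11264706] [ 0.86180908 -0.33920253  0.1370511 ] 11.5 0.019373257208193027
[([449.4, 241.4], [444, 236, 11, 13, 97]), ([447.7, 267.6], [436, 260, 20, 14, 123]), ([458.1, 343.4], [454, 337, 9, 14, 73])]
```

View pics/p6.png

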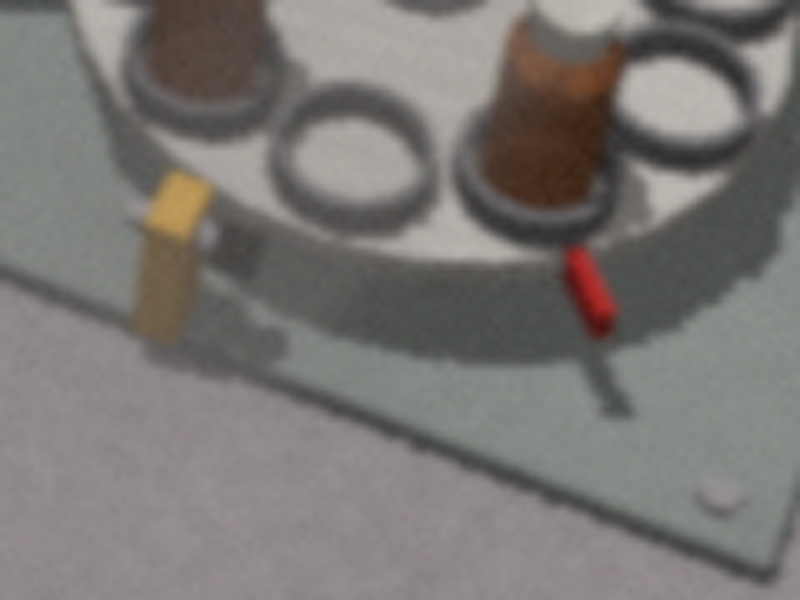

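The crop shows the yellow stop post with its black plunger face at about (268,250), and the red flag at about (590,293).

```bash
python3 - <<'E'
from h import *
sc=grab('scene')
u=lambda a,b:(370+a/6.667,300+b/6.667)
ax=np.array([.5585,-.0585]);y=np.array([.1347,.991]);tt=ax+.21*y;print(tt)
for z in(.05,.055,.06):
  for n,p in [('flagL tip',u(582,318)),('flagmid',u(590,292)),('plungface',u(266,255))]:
    q=onz(sc,p,z)[:2]-tt;print(z,n,np.linalg.norm(q),np.degrees(np.arctan2(q[1],q[0])))
E
```

```text
[0.586787 0.14961 ]
0.05 flagL tip 0.12619652250396962 30.610202187912076
0.05 flagmid 0.11836297926362206 33.31702109248454
0.05 plungface 0.1179029654762984 -12.204287206463652
0.055 flagL tip 0.1294410578078638 29.668260293200078
0.055 flagmid 0.12155240002613793 32.226970926911264
0.055 plungface 0.12157517328414848 -11.672650567203341
0.06 flagL tip 0.13271886170283387 28.772613083887123
0.06 flagmid 0.12478355856463255 31.193014160624447
0.06 plungface 0.12525723402017977 -11.172228900589937
```

Call:
apply_moves([
  [[0.8,-0.0518,-0.0068,0,0],[0.8,-0.0518,0.0068,0,0],[0.8,-0.0482,0.02,0,0],[0.8,-0.0414,0.0318,0,0],[0.8,-0.0318,0.0414,0,0],[0.8,-0.02,0.0482,0,0]],
])

```text
t: 12.25
eef_pos: [0.5213, -0.0679, 0.1126]
ee_rot: [-3.137, 0.0, -1.469]
force: [11.5, -0.9, -5.8]
width: 0.0198
gripper_force: 15.0
```

Call:
apply_moves([
  [[0.8,0,0,0,0],[0.8,0,0,0,0]],
])

```text
t: 12.45
eef_pos: [0.5212, -0.0673, 0.1125]
ee_rot: [-3.137, 0.001, -1.468]
force: [6.4, 3.7, -1.6]
width: 0.0197
gripper_force: 15.0
```

Call:
apply_moves([
  [[0.8,-0.003,0.0518,0,0],[0.8,0.0068,0.0518,0,0],[0.8,0.02,0.0482,0,0],[0.8,0.0318,0.0414,0,0],[0.8,0.0414,0.0318,0,0],[0.8,0.0482,0.02,0,0],[0.8,0.0518,0.0068,0,0],[0.8,0.0518,-0.0068,0,0],[0.8,0.0482,-0.02,0,0],[0.8,0.0414,-0.0318,0,0],[0.8,0.0318,-0.0414,0,0],[0.8,0.02,-0.0482,0,0]],
])

```text
t: 13.65
eef_pos: [0.5987, -0.0469, 0.1126]
ee_rot: [-3.139, 0.001, -1.468]
force: [2.0, 5.8, 3.1]
width: 0.0195
gripper_force: 15.0
```

Call:
apply_moves([
  [[0.8,0.0068,-0.0518,0,0],[0.8,-0.0068,-0.0518,0,0],[0.8,-0.02,-0.0482,0,0],[0.8,-0.0318,-0.0414,0,0],[0.8,-0.0414,-0.0318,0,0],[0.8,-0.0482,-0.02,0,0],[0.8,-0.0518,-0.0068,0,0],[0.8,-0.0518,0.0068,0,0],[0.8,-0.0482,0.02,0,0],[0.8,-0.0414,0.0318,0,0],[0.8,-0.0318,0.0414,0,0],[0.8,-0.02,0.0482,0,0]],
])

```text
t: 14.85
eef_pos: [0.5213, -0.0681, 0.1126]
ee_rot: [-3.138, -0.0, -1.469]
force: [11.7, -0.0, -2.1]
width: 0.0198
gripper_force: 15.0
```

Call:
apply_moves([
  [[0.8,-0.0068,0.0518,0,0],[0.8,0.0068,0.0518,0,0],[0.8,0.02,0.0482,0,0],[0.8,0.0318,0.0414,0,0],[0.8,0.0414,0.0318,0,0],[0.8,0.0482,0.02,0,0],[0.8,0.0518,0.0068,0,0],[0.8,0.0518,-0.0068,0,0],[0.8,0.0482,-0.02,0,0],[0.8,0.0414,-0.0318,0,0],[0.8,0.0318,-0.0414,0,0],[0.8,0.02,-0.0482,0,0]],
])

```text
t: 16.05
eef_pos: [0.5986, -0.0468, 0.1126]
ee_rot: [-3.139, 0.001, -1.468]
force: [3.5, 5.4, 4.0]
width: 0.0195
gripper_force: 15.0
```

Call:
apply_moves([
  [[0.8,0.0068,-0.0518,0,0],[0.8,-0.0068,-0.0518,0,0],[0.8,-0.02,-0.0482,0,0],[0.8,-0.0318,-0.0414,0,0],[0.8,-0.0414,-0.0318,0,0],[0.8,-0.0482,-0.02,0,0],[0.8,0,0,0,0]],
])

```text
t: 16.75
eef_pos: [0.5674, -0.0974, 0.1124]
ee_rot: [3.14, -0.0, -1.47]
force: [-0.1, -0.8, 6.6]
width: 0.02
gripper_force: 15.0
```

```bash
python3 - <<'E'
from h import *
s=arm.get_state();print(s['eef_pos'],s['force'],s['t'],s['width'])
sc=grab('scene','s7.png')
h=cv2.cvtColor(sc['image'],cv2.COLOR_BGR2HSV).astype(int)
r=((h[...,0]<8)|(h[...,0]>172))&(h[...,1]>90)&(h[...,2]>50)
tt=np.array([.5868,.1496])
for b in blobs(r,8):
  if 400<b[0][0]<480 and 330<b[0][1]<380:
    q=onz(sc,b[0],.055)[:2]-tt; print(b,np.linalg.norm(q),np.degrees(np.arctan2(q[1],q[0])))
cv2.imwrite('pics/p7.png',cv2.resize(sc['image'][300:390,370:490],(800,600),interpolation=cv2.INTER_CUBIC))
E
```

```text
[ 0.56744368 -0.09737857  0.11241945] [-0.06239221 -0.756795    6.64587003] 16.75 0.019997064582155975
([431.2, 344.0], [429, 337, 5, 15, 54]) 0.12060405318550034 7.757200148522052
```

View pics/p7.png

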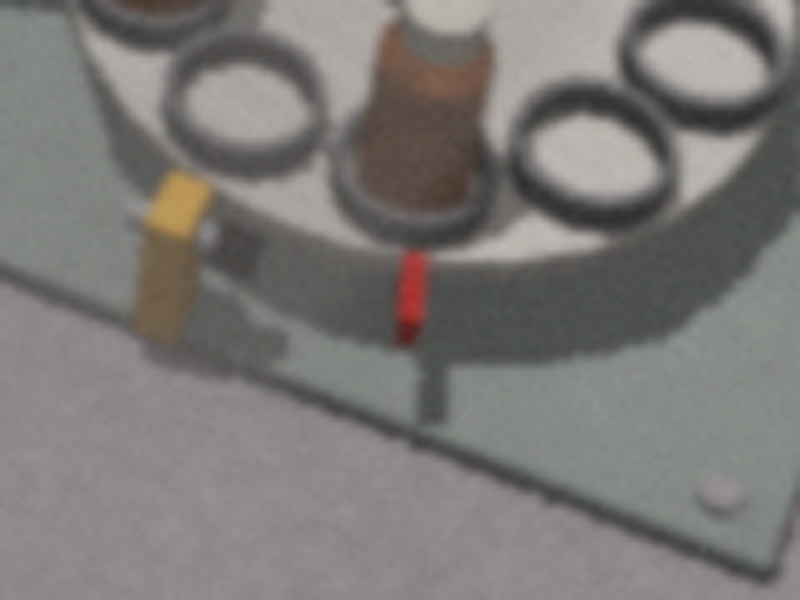

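The flag, now at about (412,300) in the crop, has moved 24.4 degrees. The plunger face, still at (266,255), is about 1.45 turns away, so one more full turn is safe.

Call:
apply_moves([
  [[0.8,-0.0518,-0.0068,0,0],[0.8,-0.0518,0.0068,0,0],[0.8,-0.0482,0.02,0,0],[0.8,-0.0414,0.0318,0,0],[0.8,-0.0318,0.0414,0,0],[0.8,-0.02,0.0482,0,0],[0.8,-0.0068,0.0518,0,0],[0.8,0.0068,0.0518,0,0],[0.8,0.02,0.0482,0,0],[0.8,0.0318,0.0414,0,0],[0.8,0.0414,0.0318,0,0],[0.8,0.0482,0.02,0,0]],
])

```text
t: 18.0
eef_pos: [0.5466, -0.0202, 0.1122]
ee_rot: [3.138, -0.001, -1.469]
force: [-3.1, -0.9, 11.9]
width: 0.0198
gripper_force: 15.0
```

Call:
apply_moves([
  [[0.8,0.0518,0.0068,0,0],[0.8,0.0518,-0.0068,0,0],[0.8,0.0482,-0.02,0,0],[0.8,0.0414,-0.0318,0,0],[0.8,0.0318,-0.0414,0,0],[0.8,0.02,-0.0482,0,0],[0.8,0.0068,-0.0518,0,0],[0.8,-0.0068,-0.0518,0,0],[0.8,-0.02,-0.0482,0,0],[0.8,-0.0318,-0.0414,0,0],[0.8,-0.0414,-0.0318,0,0],[0.8,0,0,0,0]],
])

```text
t: 19.2
eef_pos: [0.5777, -0.0939, 0.1125]
ee_rot: [3.141, -0.001, -1.469]
force: [1.6, -4.2, 6.3]
width: 0.0197
gripper_force: 15.0
```

```bash
cat > look.py <<'E'
from h import *
s=arm.get_state();print(s['eef_pos'],s['force'],s['t'],s['width'])
sc=grab('scene')
h=cv2.cvtColor(sc['image'],cv2.COLOR_BGR2HSV).astype(int)
r=((h[...,0]<8)|(h[...,0]>172))&(h[...,1]>90)&(h[...,2]>50)
tt=np.array([.5868,.1496])
for b in blobs(r,8):
  if 395<b[0][0]<480 and 325<b[0][1]<380:
    q=onz(sc,b[0],.055)[:2]-tt; a=np.degrees(np.arctan2(q[1],q[0])); print(b,np.linalg.norm(q),a,'turns left',(a-1.8+11.7)/12)
E
python3 look.py
```

```text
[ 0.57765984 -0.09391129  0.11252292] [ 1.58856    -4.19131996  6.29684743] 19.2 0.01972093858208328
([418.5, 340.3], [416, 335, 6, 11, 37]) 0.11888742650189411 -3.9142383827772287 turns left 0.4988134681018976
```

Call:
apply_moves([
  [[0.8,-0.0482,-0.02,0,0],[0.8,-0.0518,-0.0068,0,0],[0.8,-0.0518,0.0068,0,0],[0.8,-0.0482,0.02,0,0],[0.8,-0.0414,0.0318,0,0],[0.8,0,0,0,0]],
])

```text
t: 19.85
eef_pos: [0.5306, -0.0851, 0.1124]
ee_rot: [-3.139, 0.001, -1.469]
force: [2.6, 7.3, 3.8]
width: 0.0196
gripper_force: 15.0
```

```bash
cat >> look.py <<'E'
cv2.imwrite('pics/p8.png',cv2.resize(sc['image'][315:360,395:455],(800,600),interpolation=cv2.INTER_CUBIC))
E
python3 look.py
```

```text
[ 0.53056764 -0.08514706  0.11240511] [2.63660367 7.30461637 3.75610166] 19.85 0.019631676690541156
([416.1, 339.4], [414, 335, 6, 10, 35]) 0.11867717530714798 -6.219371939526298 turns left 0.3067190050394751
```

View pics/p8.png

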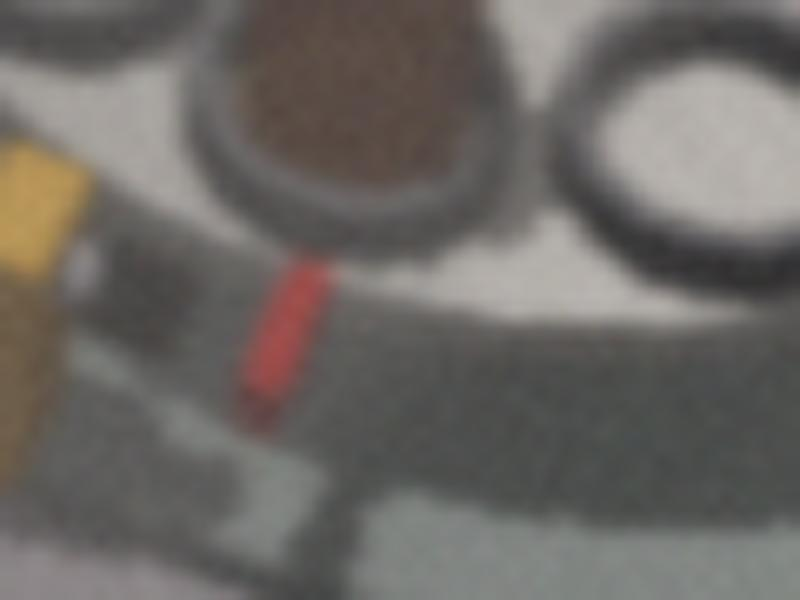

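The crop shows the plunger's face at about column 200 and the flag's leading edge at about 258. That leaves about 4 degrees, or roughly 0.3 of a turn.

Call:
apply_moves([
  [[0.8,-0.0318,0.0414,0,0],[0.8,-0.02,0.0482,0,0],[0.8,-0.0068,0.0518,0,0],[0.8,0,0,0,0]],
])

```text
t: 20.3
eef_pos: [0.5201, -0.0571, 0.1125]
ee_rot: [-3.138, 0.0, -1.468]
force: [7.2, 3.0, 1.7]
width: 0.0198
gripper_force: 15.0
```

```bash
python3 look.py
```

```text
[ 0.52008532 -0.05708913  0.11246724] [7.20940784 3.02215522 1.65143469] 20.3 0.019848278583773693
([414.6, 338.7], [412, 334, 6, 10, 35]) 0.11833849057188266 -7.718944523790857 turns left 0.1817546230174285
```

Call:
apply_moves([
  [[0.8,0.004,0.0261,0,0],[0.8,0.006,0.0257,0,0]],
])

```text
t: 20.55
eef_pos: [0.5213, -0.0482, 0.1124]
ee_rot: [-3.141, -0.001, -1.468]
force: [6.5, -4.5, 2.3]
width: 0.0194
gripper_force: 15.0
```

Call:
apply_moves([
  [[0.8,0.0084,0.0248,0,0],[0.8,0,0,0,0]],
])

```text
t: 20.75
eef_pos: [0.523, -0.043, 0.1124]
ee_rot: [-3.141, -0.001, -1.468]
force: [5.3, -2.2, 5.0]
width: 0.0194
gripper_force: 15.0
```

```bash
python3 look.py
```

```text
[ 0.52302434 -0.04301282  0.11243381] [ 5.29306933 -2.21937406  4.95103869] 20.75 0.019362242927114193
([413.7, 338.7], [411, 334, 6, 10, 36]) 0.1191012299868443 -8.456480528639672 turns left 0.12029328928002725
```

Call:
apply_moves([
  [[0.8,0.0125,0.0235,0,0],[0.8,0,0,0,0]],
])

```text
t: 21.0
eef_pos: [0.5251, -0.0386, 0.1124]
ee_rot: [-3.142, -0.001, -1.468]
force: [3.8, -3.6, 5.1]
width: 0.0195
gripper_force: 15.0
```

Call:
apply_moves([
  [[0.8,0.015,0.0217,0,0],[0.8,0,0,0,0]],
])

```text
t: 21.2
eef_pos: [0.5277, -0.0345, 0.1124]
ee_rot: [3.141, -0.001, -1.469]
force: [2.5, -2.6, 6.7]
width: 0.0197
gripper_force: 15.0
```

Call:
apply_moves([
  [[0.8,0.0173,0.0197,0,0],[0.8,0,0,0,0]],
])

```text
t: 21.4
eef_pos: [0.5309, -0.0306, 0.1123]
ee_rot: [3.14, -0.001, -1.469]
force: [1.2, -3.8, 7.6]
width: 0.0195
gripper_force: 15.0
```

Call:
apply_moves([
  [[0.8,0.0197,0.0173,0,0],[0.8,0,0,0,0]],
])

```text
t: 21.6
eef_pos: [0.5345, -0.0272, 0.1123]
ee_rot: [3.14, -0.001, -1.469]
force: [0.4, -2.1, 8.4]
width: 0.0196
gripper_force: 15.0
```

```bash
python3 look.py
```

```text
[ 0.53448434 -0.02723691  0.1123056 ] [ 0.38724038 -2.11226084  8.3509707 ] 21.6 0.019595773719789662
([412.6, 338.4], [410, 334, 6, 10, 34]) 0.11940209880265787 -9.468913807471218 turns left 0.03592384937739842
```

Call:
apply_moves([
  [[0.8,0.0217,0.0145,0,0],[0.8,0,0,0,0]],
])

```text
t: 21.85
eef_pos: [0.5385, -0.0242, 0.1123]
ee_rot: [3.139, -0.001, -1.469]
force: [-0.4, -1.8, 9.7]
width: 0.0195
gripper_force: 15.0
```

Call:
apply_moves([
  [[0.8,0.0235,0.0116,0,0],[0.8,0,0,0,0]],
])

```text
t: 22.05
eef_pos: [0.5431, -0.0217, 0.1123]
ee_rot: [3.139, -0.001, -1.469]
force: [-2.2, -0.3, 11.1]
width: 0.0194
gripper_force: 15.0
```

Call:
apply_moves([
  [[0.8,0.0248,0.0084,0,0],[0.8,0,0,0,0]],
])

```text
t: 22.25
eef_pos: [0.5481, -0.0198, 0.1123]
ee_rot: [3.139, -0.001, -1.469]
force: [-1.8, 0.7, 10.6]
width: 0.0196
gripper_force: 15.0
```

Call:
apply_moves([
  [[0.8,0.0257,0.0051,0,0],[0.8,0,0,0,0]],
])

```text
t: 22.45
eef_pos: [0.5533, -0.0186, 0.1123]
ee_rot: [3.139, -0.0, -1.469]
force: [-1.8, 2.9, 10.4]
width: 0.0198
gripper_force: 15.0
```

```bash
python3 look.py
```

```text
[ 0.55334728 -0.01856071  0.11232234] [-1.79668117  2.94560399 10.44174083] 22.45 0.01977711803744069
([411.7, 337.6], [409, 333, 7, 10, 39]) 0.11846679360461608 -10.535682842971642 turns left -0.05297357024763697
```

Call:
apply_moves([
  [[0.8,0.0261,0.0017,0,0],[0.8,0,0,0,0]],
])

```text
t: 22.7
eef_pos: [0.5587, -0.018, 0.1123]
ee_rot: [3.14, 0.0, -1.469]
force: [-1.8, 4.2, 10.4]
width: 0.0199
gripper_force: 15.0
```

Call:
apply_moves([
  [[0.8,0.0261,-0.0017,0,0],[0.8,0,0,0,0]],
])

```text
t: 22.9
eef_pos: [0.5642, -0.0182, 0.1123]
ee_rot: [3.14, 0.0, -1.469]
force: [-1.8, 4.3, 9.8]
width: 0.0198
gripper_force: 15.0
```

Call:
apply_moves([
  [[0.8,0.0257,-0.0051,0,0],[0.8,0,0,0,0]],
])

```text
t: 23.1
eef_pos: [0.5695, -0.0191, 0.1124]
ee_rot: [3.141, 0.0, -1.469]
force: [-0.7, 4.6, 9.1]
width: 0.0194
gripper_force: 15.0
```

Call:
apply_moves([
  [[0.8,0.0248,-0.0084,0,0],[0.8,0,0,0,0]],
])

```text
t: 23.3
eef_pos: [0.5747, -0.0207, 0.1124]
ee_rot: [3.141, 0.001, -1.469]
force: [-0.3, 4.1, 8.3]
width: 0.0195
gripper_force: 15.0
```

```bash
python3 look.py
```

```text
[ 0.57467947 -0.02069087  0.11241629] [-0.28637954  4.09014159  8.31130667] 23.3 0.019460496572377133
([410.5, 337.3], [407, 333, 8, 10, 39]) 0.11893956605831939 -11.629576798378272 turns left -0.14413139986485612
```

View pics/p8.png

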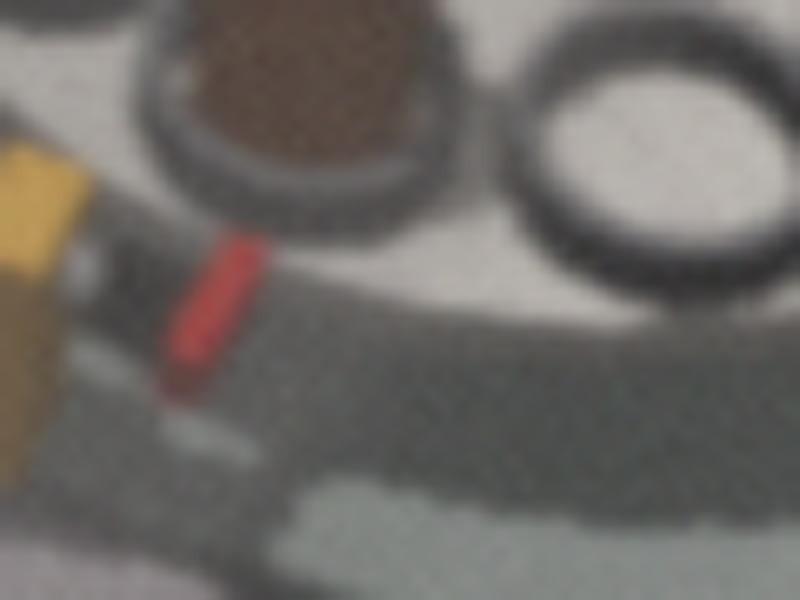

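The crop shows the red flag, with its leading edge near column 165, just about covering the plunger's face. Contact is close, so I keep creeping.

Call:
apply_moves([
  [[0.8,0.0235,-0.0116,0,0],[0.8,0,0,0,0]],
])

```text
t: 23.55
eef_pos: [0.5796, -0.0229, 0.1124]
ee_rot: [3.142, 0.001, -1.469]
force: [0.9, 3.5, 8.3]
width: 0.0196
gripper_force: 15.0
```

Call:
apply_moves([
  [[0.8,0.0217,-0.0145,0,0],[0.8,0,0,0,0]],
])

```text
t: 23.75
eef_pos: [0.5841, -0.0258, 0.1125]
ee_rot: [-3.141, 0.001, -1.469]
force: [1.6, 3.7, 6.8]
width: 0.0196
gripper_force: 15.0
```

Call:
apply_moves([
  [[0.8,0.0197,-0.0173,0,0],[0.8,0,0,0,0]],
])

```text
t: 23.95
eef_pos: [0.588, -0.0292, 0.1125]
ee_rot: [-3.141, 0.001, -1.469]
force: [2.3, 4.6, 7.1]
width: 0.0197
gripper_force: 15.0
```

Call:
apply_moves([
  [[0.8,0.0173,-0.0197,0,0],[0.8,0,0,0,0]],
])

```text
t: 24.15
eef_pos: [0.5914, -0.0329, 0.1125]
ee_rot: [-3.141, 0.001, -1.469]
force: [1.3, 6.0, 8.5]
width: 0.0199
gripper_force: 15.0
```

Call:
apply_moves([
  [[0.8,0.0078,-0.0105,0,0],[0.8,0,0,0,0]],
])

```text
t: 24.35
eef_pos: [0.5927, -0.0346, 0.1125]
ee_rot: [-3.141, 0.002, -1.469]
force: [-0.3, 8.0, 7.3]
width: 0.0199
gripper_force: 15.0
```

```bash
python3 look.py
```

```text
[ 0.5927296  -0.03463573  0.11246923] [-0.32168139  7.99772208  7.34844922] 24.35 0.019909804568896794
([409.6, 336.9], [406, 332, 8, 10, 40]) 0.11894657542353437 -12.528337443753587 turns left -0.21902812031279906
```

Call:
apply_moves([
  [[0.8,0.007,-0.011,0,0],[0.8,0,0,0,0]],
])

```text
t: 24.6
eef_pos: [0.5941, -0.0366, 0.1125]
ee_rot: [-3.141, 0.002, -1.469]
force: [-0.6, 10.1, 8.9]
width: 0.0193
gripper_force: 15.0
```

Call:
apply_moves([
  [[0.8,0.005,-0.009,0,0],[0.8,0,0,0,0],[0.8,0,0,0,0],[0.8,0,0,0,0]],
])

```text
t: 25.0
eef_pos: [0.595, -0.0381, 0.1125]
ee_rot: [-3.141, 0.002, -1.469]
force: [0.2, 10.3, 9.2]
width: 0.0197
gripper_force: 15.0
```

Call:
apply_moves([
  [[0.4,0,0,0,0],[0,0,0,0,0],[-0.2,0,0,0,0],[-0.2,0,0,0,0],[-0.2,0,0,0.05,0],[-0.2,0,0,0.15,0],[-0.2,0,0,0.2,0],[-0.2,0,0,0.15,0],[-0.2,0,0,0,0],[-0.2,0,0,0,0]],
])

```text
t: 26.0
eef_pos: [0.596, -0.0401, 0.2232]
ee_rot: [-3.14, 0.001, -1.469]
force: [0.4, 0.8, -0.1]
width: 0.0527
gripper_force: 0.0
```

```bash
python3 look.py; python3 - <<'E'
from h import *
f=grab('wrist');t=grab('top');sc=grab('scene')
im=f['image'];g=cv2.cvtColor(im,cv2.COLOR_BGR2GRAY)
for b in blobs((g<60)[:255],60): print('dark',b,onz(f,b[0],.125))
o=np.zeros((600,800,3),np.uint8);o[:300,:400]=cv2.resize(im,(400,300));o[:300,400:]=cv2.resize(sc['image'][220:370,300:520],(400,300));o[300:,:400]=cv2.resize(sc['image'][315:360,395:455],(400,300),interpolation=cv2.INTER_CUBIC);o[300:,400:]=cv2.resize(t['image'][130:370,60:380],(400,300))
cv2.imwrite('pics/p9.png',o)
E
```

```text
[ 0.59599127 -0.04005864  0.22321432] [ 0.39613546  0.83962764 -0.12854402] 26.0 0.05273207462801638
([409.7, 337.0], [406, 332, 8, 10, 41]) 0.11906385529982993 -12.401963132281923 turns left -0.20849692769016034
dark ([522.2, 2.6], [458, 0, 153, 8, 731]) [ 0.50516284 -0.17714558  0.125     ]
```

View pics/p9.png

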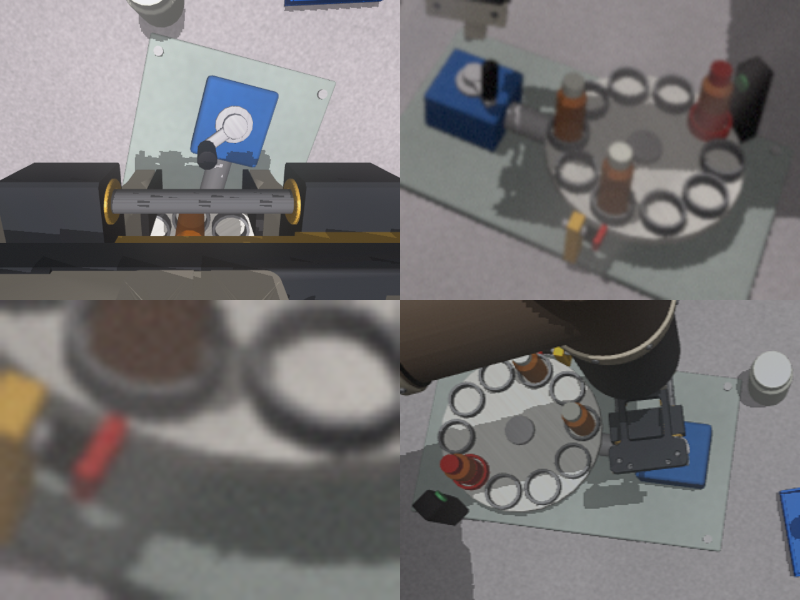

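The bottle is upright in the red nest, which has carried it round near the sensor post. The flag is against the plunger, the knob at about (331,243) in the wrist picture is free, and the jar is unmoved. I check whether the knob sprang back.

```bash
python3 - <<'E'
from h import *
f=grab('wrist');g=cv2.cvtColor(f['image'],cv2.COLOR_BGR2GRAY)
k=np.zeros(g.shape,bool);k[215:272,305:360]=g[215:272,305:360]<70
for b in blobs(k,40): print(b,onz(f,b[0],.118))
p=onz(f,(331,247),.125)
C=np.array([.560,-.058]);d=p[:2]-C;print(p,np.linalg.norm(d),np.degrees(np.arctan2(d[1],d[0])))
E
```

```text
([330.5, 248.9], [315, 226, 32, 46, 999]) [ 0.58795966 -0.03436037  0.118     ]
[ 0.58815905 -0.03771041  0.125     ] 0.03470733997343389 35.774082961096006
```

```bash
python3 - <<'E'
from h import *
f=grab('wrist');im=f['image']
cv2.imwrite('pics/p10.png',cv2.resize(im[150:290,270:450],(720,560),interpolation=cv2.INTER_CUBIC))
E
```

```text
(no output)
```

View pics/p10.png

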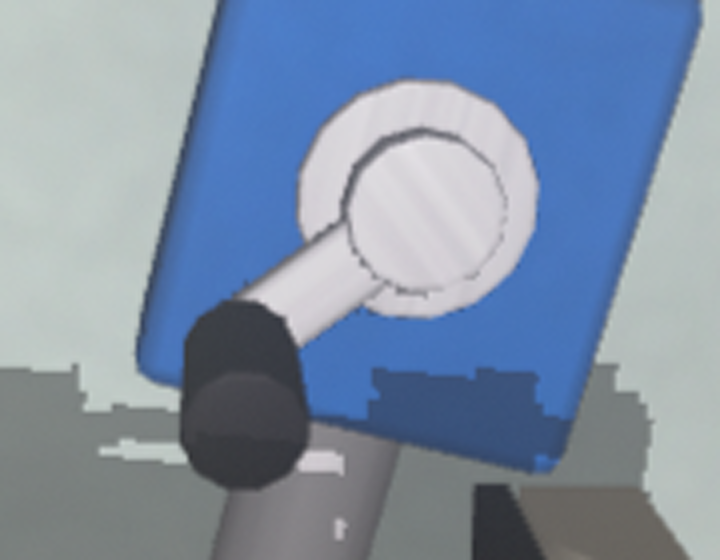

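The crop shows the knob's top face at (245,430), which is (331,257.5) in the full frame. The hub top is at (427,212), full frame (377,203).

```bash
python3 - <<'E'
from h import *
f=grab('wrist')
p=onz(f,(331.3,257.5),.125)
for z in(.075,.08,.085):
  c=onz(f,(376.8,203),z);d=(p-c)[:2];print(p,c,np.linalg.norm(d),np.degrees(np.arctan2(d[1],d[0])))
E
```

```text
[ 0.58754255 -0.0311674   0.125     ] [ 0.55743505 -0.05762599  0.075     ] 0.04008140147421109 41.30912385729543
[ 0.58754255 -0.0311674   0.125     ] [ 0.55820212 -0.05851636  0.08      ] 0.0401101757405522 42.98804546322438
[ 0.58754255 -0.0311674   0.125     ] [ 0.5589692  -0.05940672  0.085     ] 0.04017332400364472 44.663124351128786
```

Call:
apply_moves([
  [[-0.2,-0.025,0.035,0,-0.0375],[-0.2,0,0,0,-0.0375],[-0.2,0,0,0,-0.0375],[-0.2,0,0,0,-0.0375],[-0.2,0,0,0,-0.0375],[-0.2,0,0,0,-0.0375],[-0.2,0,0,0,-0.0375],[-0.2,0,0,0,-0.0375],[-0.2,0,0,0,0],[-0.2,0,0,0,0]],
])

```text
t: 27.35
eef_pos: [0.5908, -0.0331, 0.2216]
ee_rot: [3.141, -0.001, -2.408]
force: [-0.9, 0.4, -0.2]
width: 0.0527
gripper_force: 0.0
```

```bash
python3 - <<'E'
from h import *
s=arm.get_state();print(s['eef_pos'],s['ee_rot'],s['q'],s['force'])
f=grab('wrist');im=f['image'];g=cv2.cvtColor(im,cv2.COLOR_BGR2GRAY)
print(proj(f,[[.5897,-.0315,.125],[.595,-.038,.125]]))
u=proj(f,[.59,-.033,.11])[0].astype(int);k=np.zeros(g.shape,bool);sl=np.s_[max(0,u[1]-45):u[1]+45,u[0]-45:u[0]+45];k[sl]=g[sl]<75
for b in blobs(k,60): print(b,onz(f,b[0],.115))
E
```

```text
[ 0.59076788 -0.03305009  0.22163731] [ 3.14134970e+00 -5.47020144e-04 -2.40809648e+00] [ 2.74248384e-01  2.42098021e-01 -2.16380607e-01  2.75355902e-05
 -1.11291574e+00 -1.11156078e+00] [-0.91946365  0.35836229 -0.18064711]
[[324.03038219 244.53655277]
 [309.84315421 243.84771975]]
([326.9, 234.9], [311, 213, 33, 45, 1185]) [ 0.58617515 -0.03230435  0.115     ]
```

Call:
apply_moves([
  [[-0.2,0,0,-0.15,0],[-0.2,0,0,-0.15,0],[-0.2,0,0,-0.13,0],[-0.2,0,0,-0.08,0],[-0.2,0,0,-0.035,0],[-0.2,0,0,0,0],[0.8,0,0,0,0],[0.8,0,0,0,0],[0.8,0,0,0,0],[0.8,0,0,0,0],[0.8,0,0,0,0]],
], force=15)

```text
t: 28.5
eef_pos: [0.5905, -0.0326, 0.1134]
ee_rot: [3.141, 0.0, -2.412]
force: [-3.4, 3.9, 6.1]
width: 0.0196
gripper_force: 15.0
```

Call:
apply_moves([
  [[0.8,0.0067,-0.0074,0,0],[0.8,0,0,0,0]],
])

```text
t: 28.7
eef_pos: [0.5916, -0.0339, 0.1135]
ee_rot: [3.141, 0.0, -2.412]
force: [-4.2, 4.3, 4.9]
width: 0.0193
gripper_force: 15.0
```

Call:
apply_moves([
  [[0.8,0.0066,-0.0075,0,0],[0.8,0,0,0,0]],
])

```text
t: 28.9
eef_pos: [0.5927, -0.0353, 0.1134]
ee_rot: [3.14, -0.0, -2.412]
force: [-4.6, 6.0, 6.8]
width: 0.0199
gripper_force: 15.0
```

Call:
apply_moves([
  [[0.8,0.0064,-0.0077,0,0],[0.8,0,0,0,0]],
])

```text
t: 29.1
eef_pos: [0.5937, -0.0368, 0.1134]
ee_rot: [3.14, -0.0, -2.412]
force: [-6.2, 5.9, 7.6]
width: 0.0195
gripper_force: 15.0
```

Call:
apply_moves([
  [[0.8,0.0062,-0.0079,0,0],[0.8,0,0,0,0],[0.8,0,0,0,0]],
])

```text
t: 29.4
eef_pos: [0.5947, -0.0383, 0.1134]
ee_rot: [3.14, -0.001, -2.412]
force: [-6.9, 6.1, 8.6]
width: 0.0197
gripper_force: 15.0
```

Call:
apply_moves([
  [[0.8,0,0,0,0],[0.8,0.005,-0.0083,0,0],[0.8,0,0,0,0],[0.8,0,0,0,0]],
], force=30)

```text
t: 29.8
eef_pos: [0.5956, -0.0397, 0.1133]
ee_rot: [3.139, -0.001, -2.412]
force: [-7.6, 7.5, 7.9]
width: 0.0194
gripper_force: 30.0
```

```bash
python3 look.py
```

```text
[ 0.59557034 -0.0397468   0.11333299] [-7.6208714   7.50259751  7.89686942] 29.8 0.019356925941231725
([409.4, 336.7], [406, 332, 7, 10, 39]) 0.11871364288292406 -12.78195695471534 turns left -0.24016307955961183
```

Call:
apply_moves([
  [[0.6,0,0,0,0],[0.4,0,0,0,0],[0,0,0,0,0],[-0.2,0,0,0,0],[-0.2,0,0,0.05,0],[-0.2,0,0,0.15,0],[-0.2,0,0,0.2,0],[-0.2,0,0,0.15,0],[-0.2,0,0,0,0],[-0.2,0,0,0,0]],
])

```text
t: 30.85
eef_pos: [0.5975, -0.0409, 0.2243]
ee_rot: [-3.14, 0.002, -2.412]
force: [0.1, -0.2, -0.5]
width: 0.0526
gripper_force: 0.0
```

```bash
python3 look.py;python3 look.py; python3 - <<'E'
from h import *
f=grab('wrist');im=f['image'];g=cv2.cvtColor(im,cv2.COLOR_BGR2GRAY)
print(proj(f,[[.5897,-.0315,.125],[.595,-.038,.125]]))
u=proj(f,[.592,-.035,.11])[0].astype(int);k=np.zeros(g.shape,bool);sl=np.s_[max(0,u[1]-45):u[1]+45,u[0]-45:u[0]+45];k[sl]=g[sl]<75
for b in blobs(k,60): print(b,onz(f,b[0],.115))
E
```

```text
[ 0.59746319 -0.04092949  0.2242862 ] [ 0.10463923 -0.21722244 -0.46870524] 30.85 0.05263794694348992
([409.6, 336.9], [406, 332, 8, 10, 41]) 0.11894657542353437 -12.528337443753587 turns left -0.21902812031279906
[ 0.59679733 -0.04094591  0.22301687] [-0.22964317  0.02089851  0.28891365] 30.9 0.05262387385749087
([409.7, 337.1], [406, 333, 8, 9, 38]) 0.11927897472433395 -12.354479916476958 turns left -0.2045399930397466
[[340.42677681 245.91210791]
 [326.29636453 245.27933974]]
([342.1, 236.2], [325, 214, 35, 45, 1194]) [ 0.58638842 -0.03259565  0.115     ]
```

Call:
apply_moves([
  [[-0.2,-0.03,0.037,0,0],[-0.2,0,0,-0.15,0],[-0.2,0,0,-0.15,0],[-0.2,0,0,-0.13,0],[-0.2,0,0,-0.08,0],[-0.2,0,0,-0.042,0],[-0.2,0,0,0,0],[0.8,0,0,0,0],[0.8,0,0,0,0],[0.8,0,0,0,0],[0.8,0,0,0,0],[0.8,0,0,0,0]],
], force=12)

```text
t: 32.2
eef_pos: [0.5907, -0.0329, 0.1131]
ee_rot: [3.141, 0.0, -2.412]
force: [-2.5, 3.3, 6.5]
width: 0.0195
gripper_force: 12.0
```

Call:
apply_moves([
  [[0.8,0.0134,-0.0149,0,0],[0.8,0,0,0,0],[0.8,0,0,0,0]],
])

```text
t: 32.5
eef_pos: [0.593, -0.0358, 0.113]
ee_rot: [3.14, -0.0, -2.412]
force: [-4.3, 4.9, 4.7]
width: 0.0199
gripper_force: 12.0
```

Call:
apply_moves([
  [[0.8,-0.0067,0.0074,0,0],[0.8,0,0,0,0],[0.8,0,0,0,0]],
])

```text
t: 32.8
eef_pos: [0.5921, -0.0346, 0.113]
ee_rot: [3.141, 0.0, -2.411]
force: [-5.0, 3.0, 6.5]
width: 0.02
gripper_force: 12.0
```

Call:
apply_moves([
  [[0.8,-0.0067,0.0074,0,0],[0.8,0,0,0,0],[0.8,0,0,0,0]],
])

```text
t: 33.1
eef_pos: [0.5911, -0.0334, 0.113]
ee_rot: [-3.141, 0.0, -2.411]
force: [-3.7, 2.4, 6.5]
width: 0.02
gripper_force: 12.0
```

Call:
apply_moves([
  [[0.7,0,0,0,0],[0.6,0,0,0,0],[0.5,0,0,0,0],[0.3,0,0,0,0],[0,0,0,0,0],[-0.2,0,0,0,0],[-0.2,0,0,0,0],[-0.2,0,0,0.05,0],[-0.2,0,0,0.15,0],[-0.2,0,0,0.2,0],[-0.2,0,0,0.15,0],[-0.2,0,0,0,0]],
], force=3)

```text
t: 34.3
eef_pos: [0.5935, -0.0333, 0.2286]
ee_rot: [-3.136, 0.007, -2.411]
force: [-0.4, 0.5, -0.4]
width: 0.0527
gripper_force: 0.0
```

```bash
python3 look.py;python3 look.py; python3 - <<'E'
from h import *
f=grab('wrist');im=f['image'];g=cv2.cvtColor(im,cv2.COLOR_BGR2GRAY)
P=[[.56+.04*np.cos(a),-.058+.04*np.sin(a),.125] for a in np.radians([46,42,38,34])]
print(proj(f,P)[:,0])
u=proj(f,[.592,-.035,.11])[0].astype(int);k=np.zeros(g.shape,bool);sl=np.s_[max(0,u[1]-45):u[1]+45,u[0]-45:u[0]+45];k[sl]=g[sl]<75
for b in blobs(k,60): print(b)
E
```

```text
[ 0.59353869 -0.03331746  0.22855759] [-0.37875712  0.49580213 -0.36842922] 34.3 0.05266281927606082
([409.6, 337.0], [406, 332, 8, 10, 40]) 0.11916153073559006 -12.480551376131212 turns left -0.21504594801093443
[ 0.59230258 -0.03322677  0.2259116 ] [0.32239866 0.69095943 0.14566605] 34.35 0.05245160651869048
([409.7, 336.9], [406, 332, 8, 10, 38]) 0.11884874898333442 -12.449633520479043 turns left -0.2124694600399204
[330.08794933 325.40462957 320.72131373 316.0579587 ]
([327.7, 233.0], [312, 211, 32, 45, 1162])
```

```bash
python3 -c "
from station import arm
print(arm.job_done())"
```

```text
the job is handed in; nothing more can be done
None
```

The sample bottle is standing in the red nest, the crank is turned up to the rubber stop and released, and the job is handed in, but I could not measure the final pressure on the stop. The crank eased back slightly each time I let go. I estimate the flag still presses with roughly 10 to 30 N against the 6 N needed.

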